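# Push the setting plate home under the low checking bridge and zero the readout

### The job

Push the flat aluminium setting plate along the bench, orange end last, under the low blue bridge until its front edge is flush against the red stop bar behind it; keep it flat on the bench, never lift, carry or tip it. Only then press the red button on the grey readout fully down to zero the gauge, and let go of it, with the plate still home. Leave the other things on the bench where they are.

Things in the scene. Friction and masses are not known exactly. Their poses are not given: they have to be found in the camera images.
- plate: loose flat aluminium plate, 130 (its x) x 60 (its y) x 14 mm (z), about 0.3 kg, with an 18 mm orange band at its rear end (-x). Origin: centre of its underside, on the bench (z = 0). Its +x points to the plain front end, which goes under the bridge first. It starts in front of the bridge, up to 50 mm off its centreline and up to 0.35 rad askew to it.
- plate_nose (a point): centre of the plate's front face (+65 mm along the plate's x, 7 mm above its underside)
- plate_rear (a point): centre of the plate's rear face at the orange end (-65 mm along the plate's x, 7 mm above its underside); push here, level, along the bridge's +x
- bridge: fixed low bridge: blue crossbar 40 mm deep (x -20 to +20), 108 wide, underside 18 mm and top 40 mm over the bench; grey probe on it, 22 mm across, top 98 mm up. Dark side rails 18 mm wide and high leave a passage 72 mm wide (y -36 to +36), front ends rounded, at x = -38. Origin: on the bench under the crossbar's middle; +x is the way the plate is pushed, y left. Plate home: its rear face is at x = -90 mm.
- bridge_mouth (a point): centre of the front opening of the crossbar: x = -20 mm in the bridge's frame, 9 mm above the bench
- stop_face (a point): middle of the near face of the red stop bar: x = +40 mm in the bridge's frame, 7 mm above the bench; the plate's front face ends here. The bar is 24 mm high, 12 mm thick and closes the passage
- readout: grey box fixed to the bench beside the bridge (on either side, 140 mm from the bridge's middle), 80 (x) x 70 (y) x 45 mm (z), dark display and a red button on its top. Origin: centre of its underside.
- zero_top (a point): top centre of the red push button (26 mm across) on the readout; press straight down
- zero (a joint): travel of the red button, m: 0 released, 0.006 fully down; spring, about 5 N when fully down, comes back up by itself
- block: loose dark steel spacer block 75 x 55 x 30 mm beside the bridge, on the side away from the readout; leave it. Origin: centre of its underside
- bumpstop: loose orange bump stop, 52 mm across, 46 mm high, behind the bridge; leave it. Origin: centre of its underside
- collar: loose red spring collar, ring 76 mm across, 16 mm high, behind the bridge; leave it. Origin: centre of its underside
- spray: loose grey spray can with a light top, 64 mm across, 190 mm high, to the right; leave it. Origin: centre of its underside
- driver: loose screwdriver lying to the left; leave it. Origin: under the tool
- tape: loose yellow tape measure, 66 x 36 x 62 mm, to the right; leave it. Origin: centre of its underside
- grease: loose amber jar with white cap, 68 mm across, 70 mm high, to the left; leave it. Origin: centre of its underside
Not all that is in view belongs to the job. What is shaped like the readout but turquoise is not meant.

How it is judged:
By the outcome, as a careful person would: the job done as asked, in the order asked, and still so for the second after the job is handed in, with the robot touching nothing.
It also fails if it takes over 72 s, if anything falls off the work surface, if the arm or the gripper's body presses on something with over 40 N, if the wrist force passes 120 N, or if a joint passes its speed limit or range.

### The arm

A 6-joint arm with a two-finger parallel gripper is mounted at the origin on the work surface. World frame = base frame: x ahead of the robot, y to its left, z up, the work surface at z = 0. Lengths are in mm, angles in rad, forces in N, time in s.
With the tool pointing down it reaches from about 400 to 925 mm from the base axis. Payload 12.5 kg.
Tool frame: the origin (TCP) lies at the very end of the fingers, on their centre line; the grasp point (between the pads) lies 19 mm behind it; x points along the fingers, y is the direction in which the jaws open and shut, and the axes are right-handed (so a half turn about x gives the same grasp; the last joint's range is limited). The gripper opens to 95 mm and grips with 3 to 60 N. Pads are 20 mm wide; open, the fingers measure 119 mm over their backs; the gripper's body (75 mm by 180 mm) begins 59 mm behind the grasp point.
Start: joints at [-1.21, 0.491, 1.559, -0, 1.092, -0.106], TCP at [281.294, -558.14, 214.661] pointing down, gripper open.
Joint ranges: [-3.1, 3.1], [-0.84, 2.19], [0.05, 2.79], [-1.13, 4.28], [0.06, 2.93], [-2.69, 2.69]. Speed limits (rad/s): [2.22, 2.22, 2.79, 3.14, 3.14, 3.14].

### API

Orientations are given as [roll, pitch, yaw] about the fixed x, y, z axes, in that order (R = Rz(yaw) Ry(pitch) Rx(roll)).
In Python, from cell import env, optics, job gives the robot as it stands.
- The arm moves only by the shell command python3 -m handwheel 'ROWS' [OPENING]. ROWS is JSON, a list of rows, each an object with "travel": the shift along the world's x, y, z in mm, a list of three; "roll": the turn about the world's z in degrees. In form: [{"travel": [dx, dy, dz], "roll": roll}, ...]. A call has 1 to 8 rows; each row is the pose to reach, as a shift and turn from the pose commanded when the call began; what a row does not reach only later rows make up. A row lasts 1/10 s, in which the tool goes at most 50 mm and 8.59 degrees, less where a joint would pass 70% of its speed; a pose out of reach is approached as far as the arm can. A call with a gripper value outside its range is refused whole. OPENING is the closure, from -1 (fully open) to 1 (shut), set as the call begins (- or left out, the last holds). The fingers move at their own pace and stop on an object; the grip force is fixed at half the most. Time passes only in rows, so rows that repeat a pose let the fingers close. It gives the time, the measured TCP pose, the force and the opening at its end, in the units of the state.
- env.state(): the state, without advancing time (a new reading comes with each control period).
- optics.read_camera(name): name is "scene" or "side" or "wrist"; returns the picture (400x640x3 uint8, red, green, blue); there is no depth.
- optics.camera_params(name): a dict with "fx", "fy", "cx", "cy" (pixels), "k1" (the pictures are not rectified: a ray, as slopes to the right and down, at radius r is drawn at 1 + k1 r^2 times it, then the intrinsics apply), "world_from_camera" (4x4, takes a point from camera to world coordinates). Camera axes: x right, y up, looking along -z (the intrinsics and any distortion apply to the point x, -y, -z); pixel columns grow to the right and rows downward; lengths in mm; the calibration is good to about 2 mm. A picture is of the moment at which its call begins: read the wrist's pose just before it. camera_params takes no time and is no camera call; for the wrist camera it gives the pose at the moment of the call.
- job.job_done(): hands the job in, once; it reports no verdict.
The state is a dict: "t": time; "joints": joint angles; "qvel": joint speeds; "tau": joint torques, N m; "eef_pos": TCP position; "tcp_rot": TCP orientation; "ft_force": force on the tool from outside, world axes, zero at the start; "moment": the same for the moment, N m; "opening": opening from 0.0 (shut) to 1.0 (fully open).
Only numpy, scipy, OpenCV 4.12 (cv2) and the standard library are available. Lean on these libraries where they do the work, as an engineer would, in place of code of your own. Each camera call takes 0.05 s, during which the arm holds its last target.

## Working session

There is one attempt and no reset: what is moved stays moved. The work goes in short steps, Python scripts to look and compute and a shell command to move; the robot and the scene stay as the last step left them, time stands still between calls to the robot, and variables do not carry over. Pictures are saved under pics/ and viewed, and the job is handed in when it is done.

```bash
ls; mkdir -p pics; python3 - <<'E'
from cell import env, optics, job
import cv2
print(env.state())
for n in ("scene","side","wrist"):
    im=optics.read_camera(n); cv2.imwrite(f"pics/{n}0.png",im[:,:,::-1])
    p=optics.camera_params(n); print(n,p)
E
```

```text
pics
{'t': 0.0, 'joints': array([-1.20959217e+00,  4.91562335e-01,  1.55946013e+00, -2.15287514e-05,
        1.09169112e+00, -1.05640822e-01]), 'qvel': array([-0.00063655, -0.00036809,  0.00036054, -0.00162341,  0.00068953,
        0.00031292]), 'tau': array([-2.04291558e-03, -6.12655592e+01, -2.58178622e+01,  6.91750715e-02,
        4.82628378e-02, -8.51070740e-05]), 'eef_pos': array([ 281.1993548 , -557.89127036,  214.05634655]), 'tcp_rot': array([-1.65940504,  1.56967523,  1.94904253]), 'ft_force': array([-0.59237014, -0.55938099, -0.45396988]), 'moment': array([0.02321435, 0.01362761, 0.01533575]), 'opening': 0.9947589629481987}
scene {'fx': 455.1769951890839, 'fy': 455.1769951890839, 'cx': 314.0675237445982, 'cy': 204.0049322574159, 'k1': -0.09301005592676966, 'world_from_camera': array([[-2.50651210e-01, -7.94695254e-01,  5.52841229e-01,
         1.28496299e+03],
       [ 9.68076685e-01, -2.05036191e-01,  1.44179379e-01,
         1.65634597e+02],
       [-1.22620838e-03,  5.71331440e-01,  8.20718516e-01,
         1.11797888e+03],
       [ 0.00000000e+00,  0.00000000e+00,  0.000
[... 332 characters left out ...]
9e-01,
         1.18574521e+03],
       [-1.97098123e-02,  8.27704772e-01,  5.60817559e-01,
         1.02287590e+03],
       [ 0.00000000e+00,  0.00000000e+00,  0.00000000e+00,
         1.00000000e+00]])}
wrist {'fx': 280.0330984154934, 'fy': 280.0330984154934, 'cx': 327.34234723063, 'cy': 195.6092773103515, 'k1': -0.04995814838271275, 'world_from_camera': array([[ 4.49629075e-01,  8.58731434e-01,  2.45792637e-01,
         3.49910656e+02],
       [-8.93215244e-01,  4.32415930e-01,  1.23219281e-01,
        -5.23779511e+02],
       [-4.72381927e-04, -2.74948701e-01,  9.61458782e-01,
         3.83833156e+02],
       [ 0.00000000e+00,  0.00000000e+00,  0.00000000e+00,
         1.00000000e+00]])}
```

View pics/scene0.png

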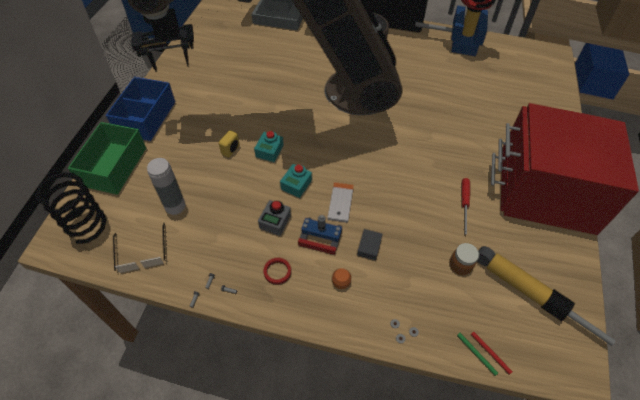

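View pics/side0.png

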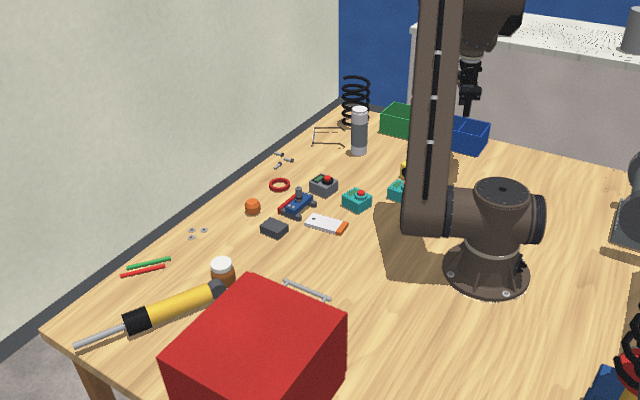

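View pics/wrist0.png

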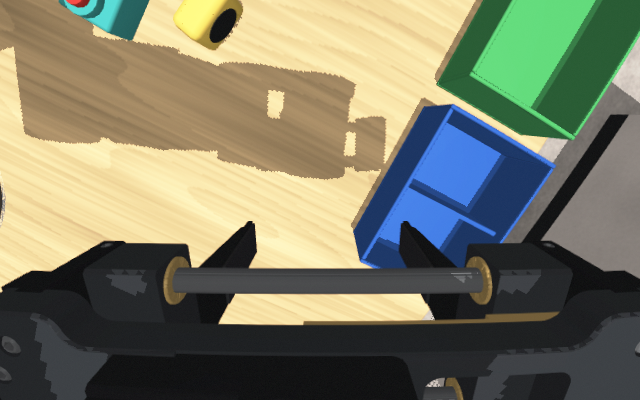

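Scene view: plate at (341,202) with the orange end towards the robot, bridge at (321,235), grey readout at (275,216). The turquoise lookalikes are at (268,146) and (296,180). I'll enlarge.

```bash
cat > h.py <<'E'
import numpy as np, cv2
from cell import env, optics
def cam(n): return optics.camera_params(n)
def ray(p,u,v):
    K=np.array([[p['fx'],0,p['cx']],[0,p['fy'],p['cy']],[0,0,1.]])
    a=cv2.undistortPoints(np.array([[[u,v]]],float),K,np.array([p['k1'],0,0,0,0]))[0,0]
    T=np.array(p['world_from_camera']); d=T[:3,:3]@np.array([a[0],-a[1],-1.]); return T[:3,3],d
def at(p,u,v,z):
    o,d=ray(p,u,v); return (o+d*(z-o[2])/d[2]).round(1)
def proj(p,X):
    T=np.linalg.inv(np.array(p['world_from_camera'])); X=np.atleast_2d(np.array(X,float))@T[:3,:3].T+T[:3,3]
    a=X[:,:2]/-X[:,2:]; a[:,1]*=-1; s=1+p['k1']*(a**2).sum(1,keepdims=True)
    a=a*s; return np.c_[a[:,0]*p['fx']+p['cx'],a[:,1]*p['fy']+p['cy']]
def crop(src,dst,x0,y0,x1,y1,k):
    im=cv2.imread(src)[y0:y1,x0:x1]; cv2.imwrite(dst,cv2.resize(im,None,fx=k,fy=k,interpolation=cv2.INTER_CUBIC))
E
python3 - <<'E'
from h import *
crop('pics/scene0.png','pics/scene0c.png',250,170,390,270,5.7)
crop('pics/side0.png','pics/side0c.png',250,160,390,250,5.7)
p=cam('scene')
for n,u,v,z in [('platefront',339,219,14),('orange',343,184,14),('bridge probe',321,218,98),('readout btn',277,206,50),('block',370,240,30),('spray',160,165,190),('tape',230,140,62),('teal2',298,170,50)]: print(n,at(p,u,v,z))
E
```

```text
platefront [574.4  54.7  14. ]
orange [447.3  38.5  14. ]
bridge probe [637.4  15.8  98. ]
readout btn [ 598.7 -122.6   50. ]
block [630.9 154.7  30. ]
spray [ 639.8 -428.5  190. ]
tape [ 401.9 -338.1   62. ]
teal2 [ 456.6 -100.3   50. ]
```

View pics/scene0c.png

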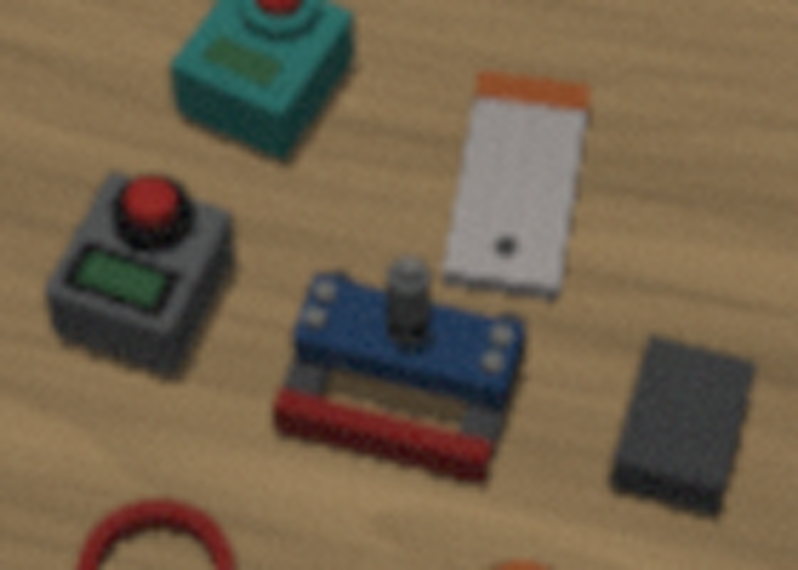

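View pics/side0c.png

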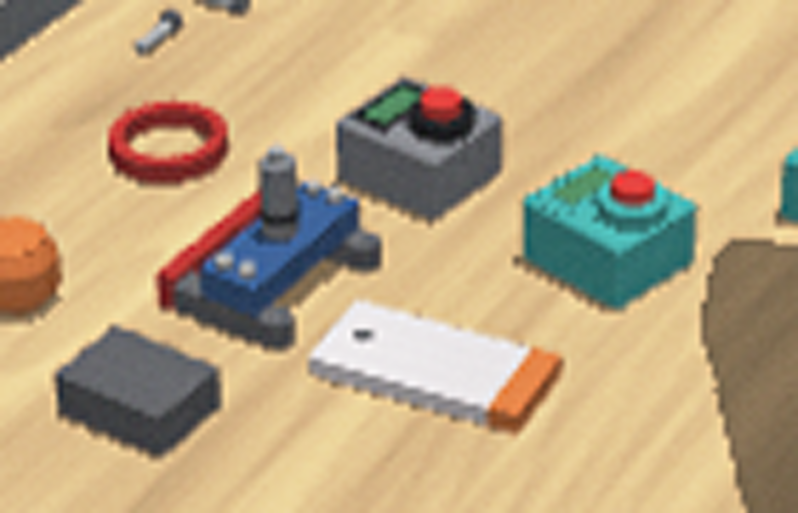

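```bash
python3 -m handwheel '[{"travel":[13,48,5],"roll":-5},{"travel":[26,96,10],"roll":-10},{"travel":[39,144,15],"roll":-15},{"travel":[52,192,20],"roll":-20},{"travel":[65,240,25],"roll":-25},{"travel":[78,288,30],"roll":-27},{"travel":[91,336,35],"roll":-27},{"travel":[104,384,40],"roll":-27}]' -0.2
```

```text
t: 0.95
eef_pos: [385.3, -172.2, 254.9]
tcp_rot: [2.398, 1.571, -0.749]
ft_force: [0.9, 0.1, -0.1]
opening: 0.598
```

```bash
python3 -m handwheel '[{"travel":[15,48,5],"roll":0},{"travel":[30,96,10],"roll":0},{"travel":[45,144,10],"roll":0},{"travel":[60,190,10],"roll":0},{"travel":[60,190,10],"roll":0},{"travel":[60,190,10],"roll":0},{"travel":[60,190,10],"roll":0}]'; python3 - <<'E'
from h import *
print(env.state()['t'],cam('wrist'))
cv2.imwrite('pics/w1.png',optics.read_camera('wrist')[:,:,::-1])
E
```

```text
t: 1.65
eef_pos: [445.0, 15.1, 264.5]
tcp_rot: [0.469, 1.57, -2.678]
ft_force: [-0.1, -0.1, -0.3]
opening: 0.598
1.65 {'fx': 280.0330984154934, 'fy': 280.0330984154934, 'cx': 327.34234723063, 'cy': 195.6092773103515, 'k1': -0.04995814838271275, 'world_from_camera': array([[-5.45495078e-03,  9.61418800e-01,  2.75034787e-01,
         5.21956105e+02],
       [-9.99983628e-01, -5.71986951e-03,  1.61174528e-04,
         1.45367841e+01],
       [ 1.72811931e-03, -2.75029405e-01,  9.61434262e-01,
         4.34118940e+02],
       [ 0.00000000e+00,  0.00000000e+00,  0.00000000e+00,
         1.00000000e+00]])}
```

View pics/w1.png

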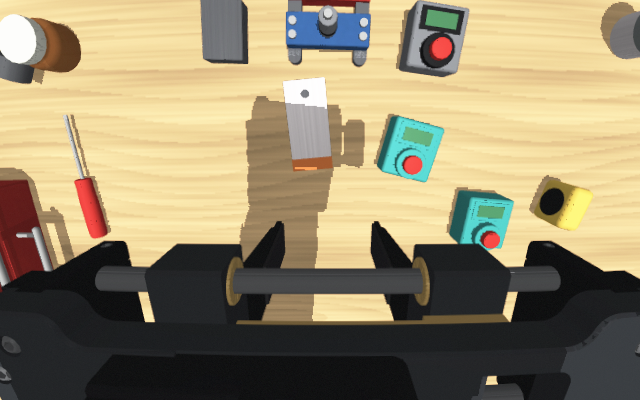

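```bash
python3 -m handwheel '[{"travel":[40,0,0],"roll":0},{"travel":[65,0,0],"roll":0},{"travel":[65,0,0],"roll":0},{"travel":[65,0,0],"roll":0},{"travel":[65,0,0],"roll":0}]'; python3 - <<'E'
from h import *
import pickle
pickle.dump(cam('wrist'),open('w2.pkl','wb'))
cv2.imwrite('pics/w2.png',optics.read_camera('wrist')[:,:,::-1])
crop('pics/w2.png','pics/w2a.png',270,20,390,120,6)
crop('pics/w2.png','pics/w2b.png',270,120,390,220,6)
crop('pics/w2.png','pics/w2c.png',380,20,500,120,6)
E
```

```text
t: 2.2
eef_pos: [509.3, 15.1, 264.6]
tcp_rot: [0.102, 1.57, -3.046]
ft_force: [0.1, -0.1, 0.6]
opening: 0.602
```

View pics/w2.png

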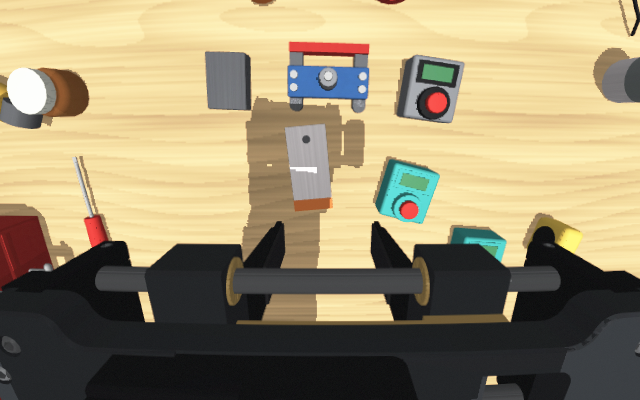

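View pics/w2a.png

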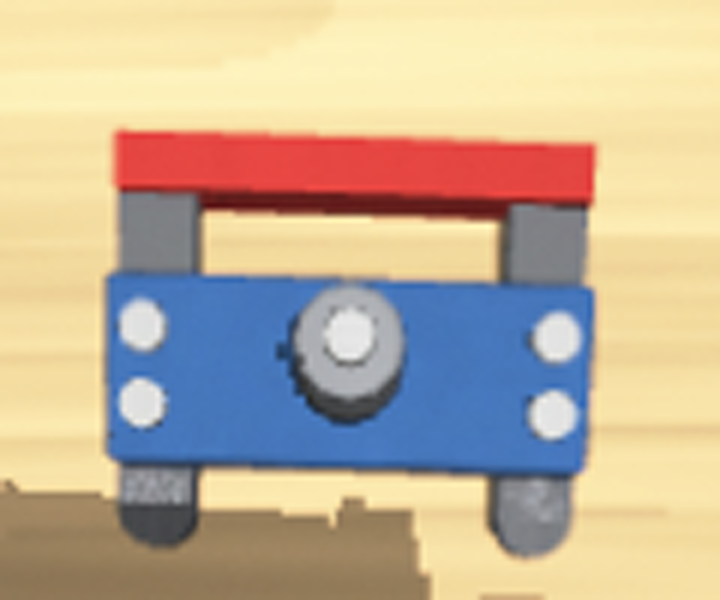

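View pics/w2b.png

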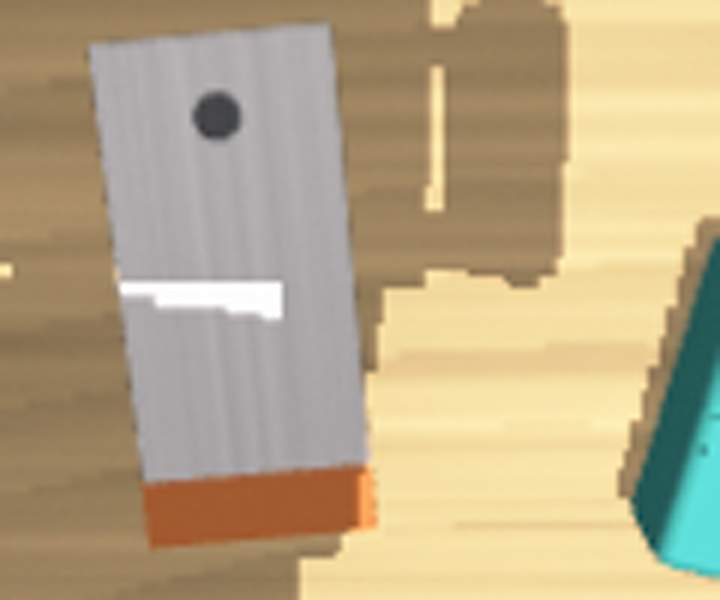

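View pics/w2c.png

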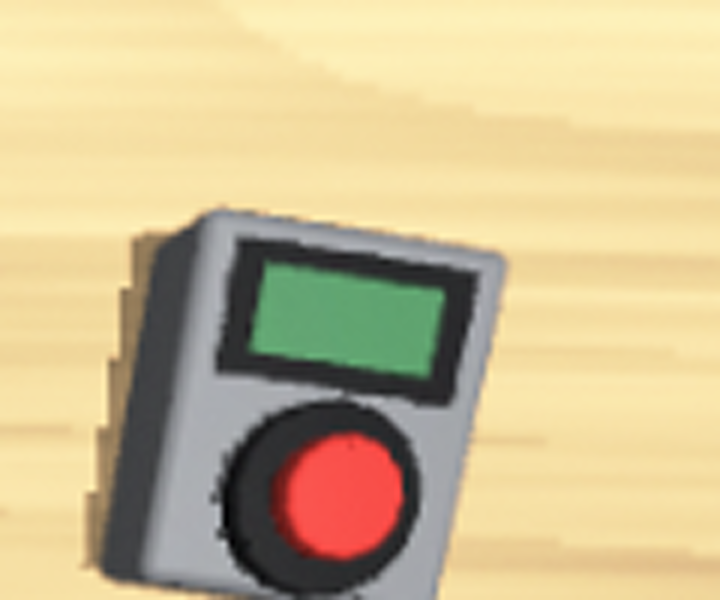

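```bash
python3 - <<'E'
from h import *
import pickle
p=pickle.load(open('w2.pkl','rb'))
f=lambda c,ox,oy,z: at(p,ox+(c[0]+.5)/6-.5,oy+(c[1]+.5)/6-.5,z)
P=np.array([f(c,270,120,14)for c in [(92,43),(330,22),(362,530),(150,548)]])
print(P)
n=(P[0]+P[1])/2; r=(P[2]+P[3])/2; c=P.mean(0); d=n-r; print('plate c',c,'len',np.linalg.norm(d),'ang',np.arctan2(d[1],d[0]), 'w',np.linalg.norm(P[0]-P[1]),np.linalg.norm(P[2]-P[3]),'nose',n,'rear',r)
B=np.array([f(c,270,20,40)for c in [(107,275),(594,290),(585,473),(107,457)]])
print(B); d=(B[0]+B[1]-B[2]-B[3])/2; l=(B[0]+B[3]-B[1]-B[2])/2
print('bridge c',B.mean(0),d,l,np.arctan2(d[1],d[0]),np.arctan2(-l[0],l[1]))
S=[f(c,270,20,24) for c in [(115,130),(595,145),(593,205),(117,190)]]; print('stop',np.array(S))
print('probe',f((350,343),270,20,98))
for z in(50,55,60,65): print('btn',f((342,497),380,20,z))
R=[f(c,380,20,45) for c in [(212,210),(507,257)]];print('readout far corners',R)
for n,uv in [('scene',[(250+152/5.7,170+197/5.7)]),('side',[(250+441/5.7,160+100/5.7)])]:
    for z in (50,55,60,65): print(n,z,at(cam(n),*uv[0],z))
E
```

```text
[[571.2  76.   14. ]
 [575.7  17.9  14. ]
 [445.7  10.6  14. ]
 [441.1  66.6  14. ]]
plate c [508.425  42.775  14.   ] len 130.31778466502573 ang 0.06411806403859031 w 58.27400792806343 56.18861094563558 nose [573.45  46.95  14.  ] rear [443.4  38.6  14. ]
[[650.6  65.6  40. ]
 [646.9 -40.6  40. ]
 [608.6 -39.6  40. ]
 [612.7  67.   40. ]]
bridge c [629.7  13.1  40. ] [38.1 -1.2  0. ] [  3.9 106.4   0. ] -0.03148565446759811 -0.03663773330140427
stop [[683.5  64.7  24. ]
 [679.9 -42.2  24. ]
 [667.4 -42.1  24. ]
 [671.1  64.7  24. ]]
probe [628.8  13.   98. ]
btn [ 603.3 -130.5   50. ]
btn [ 603.1 -128.6   55. ]
btn [ 602.9 -126.7   60. ]
btn [ 602.6 -124.8   65. ]
readout far corners [array([662.5, -99.2,  45. ]), array([ 654. , -164.5,   45. ])]
scene 50 [ 594.2 -125.    50. ]
scene 55 [ 597.4 -123.7   55. ]
scene 60 [ 600.6 -122.3   60. ]
scene 65 [ 603.9 -120.9   65. ]
side 50 [ 611.2 -143.2   50. ]
side 55 [ 607.1 -136.4   55. ]
side 60 [ 602.9 -129.6   60. ]
side 65 [ 598.8 -122.7   65. ]
```

```bash
python3 -m handwheel '[{"travel":[3,14,-40],"roll":-1.7},{"travel":[7,28,-80],"roll":-1.7},{"travel":[7,28,-120],"roll":-1.7},{"travel":[7,28,-160],"roll":-1.7},{"travel":[7,28,-200],"roll":-1.7},{"travel":[7,28,-220],"roll":-1.7},{"travel":[7,28,-220],"roll":-1.7},{"travel":[7,28,-220],"roll":-1.7}]' -1; python3 - <<'E'
from h import *
cv2.imwrite('pics/w3.png',optics.read_camera('wrist')[:,:,::-1])
cv2.imwrite('pics/s3.png',optics.read_camera('scene')[:,:,::-1])
crop('pics/s3.png','pics/s3c.png',250,130,410,250,5)
E
```

```text
t: 3.05
eef_pos: [517.3, 43.7, 45.4]
tcp_rot: [2.702, 1.571, -0.474]
ft_force: [0.1, 0.1, 1.1]
opening: 0.999
```

View pics/w3.png

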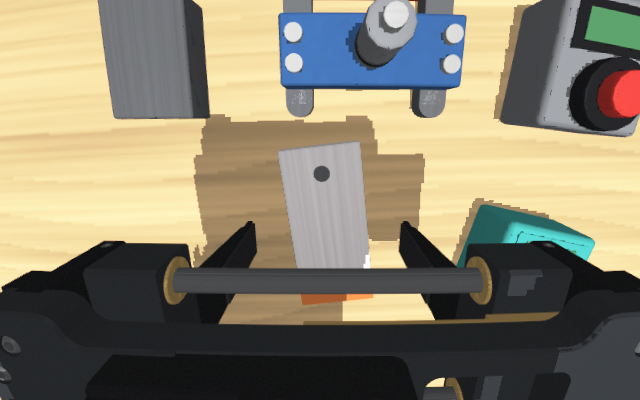

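View pics/s3c.png

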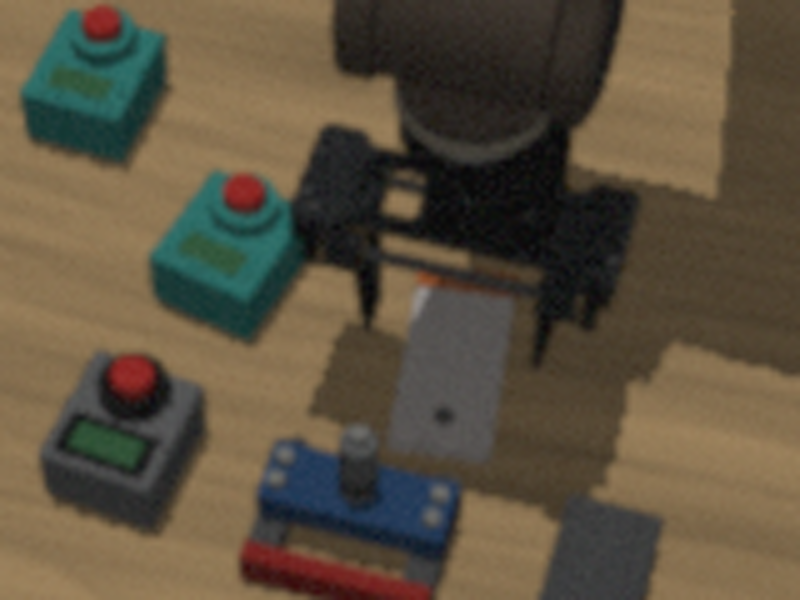

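```bash
python3 -m handwheel '[{"travel":[0,0,-25],"roll":0},{"travel":[0,0,-40],"roll":0},{"travel":[0,0,-40],"roll":0},{"travel":[0,0,-40],"roll":0}]' ; python3 - <<'E'
from h import *
import pickle
p=pickle.load(open('w2.pkl','rb'))
print(at(p,376,208,0),at(p,390,160,0))
E
```

```text
t: 3.55
eef_pos: [517.8, 43.8, 5.8]
tcp_rot: [3.063, 1.569, -0.113]
ft_force: [-0.2, -0.4, 0.2]
opening: 1.003
[440.4 -65.    0. ] [519.2 -83.7   0. ]
```

```bash
python3 -m handwheel '[{"travel":[0,-5,0],"roll":0},{"travel":[0,-10,0],"roll":0},{"travel":[0,-15,0],"roll":0},{"travel":[0,-19,0],"roll":0},{"travel":[0,-23,0],"roll":0},{"travel":[0,-27,0],"roll":0},{"travel":[0,-31,0],"roll":0},{"travel":[0,-31,0],"roll":0}]' ; python3 - <<'E'
from h import *
cv2.imwrite('pics/w4.png',optics.read_camera('wrist')[:,:,::-1])
E
```

```text
t: 4.35
eef_pos: [517.2, 12.3, 4.6]
tcp_rot: [0.853, 1.57, -2.322]
ft_force: [-0.4, 0.5, -0.1]
opening: 1.0
```

View pics/w4.png

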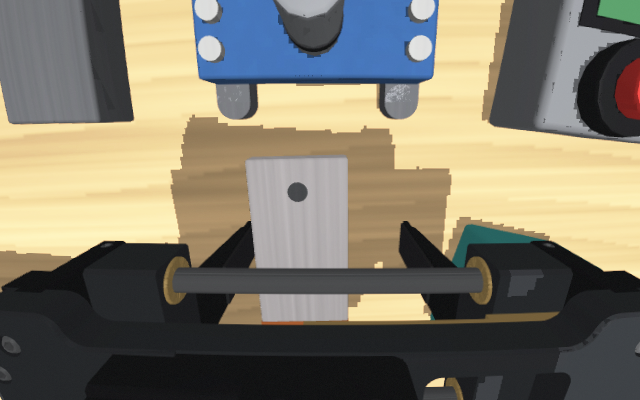

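```bash
python3 -m handwheel '[{"travel":[0,-4,0],"roll":0},{"travel":[0,-8,0],"roll":0},{"travel":[0,-12,0],"roll":0},{"travel":[0,-12,0],"roll":0}]' ; python3 - <<'E'
from h import *
import pickle
pickle.dump(cam('wrist'),open('w5.pkl','wb'))
cv2.imwrite('pics/w5.png',optics.read_camera('wrist')[:,:,::-1])
crop('pics/w5.png','pics/w5c.png',170,60,470,280,2.6)
E
```

```text
t: 4.8
eef_pos: [517.2, 0.3, 4.6]
tcp_rot: [0.593, 1.57, -2.583]
ft_force: [0.8, 0.1, -0.4]
opening: 0.998
```

View pics/w5c.png

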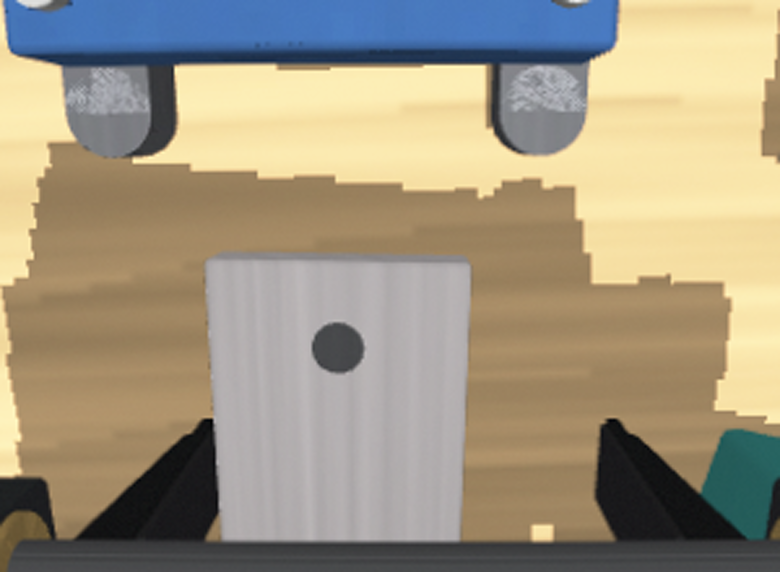

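```bash
python3 - <<'E'
from h import *
import pickle
p=pickle.load(open('w5.pkl','rb'))
f=lambda c,z: at(p,170+(c[0]+.5)/2.6-.5,60+(c[1]+.5)/2.6-.5,z)
for n,c,z in [('FL',(207,261),14),('FR',(470,264),14),('L',(222,535),14),('R',(461,535),14),('railL o',(64,100),18),('railL i',(150,100),18),('railR i',(502,100),18),('railR o',(588,100),18),('railL tip',(110,157),18),('railR tip',(545,155),18),('bar fl',(12,50),40),('bar fr',(615,50),40)]: print(n,f(c,z))
E
```

```text
FL [571.2  42.9  14. ]
FR [568.4 -15.3  14. ]
L [503.2  46.9  14. ]
R [501.2 -12.3  14. ]
railL o [606.3  68.   18. ]
railL i [605.4  50.1  18. ]
railR i [602.6 -22.   18. ]
railR o [602.1 -39.6  18. ]
railL tip [594.4  59.9  18. ]
railR tip [591.4 -30.9  18. ]
bar fl [613.4  66.1  40. ]
bar fr [609.1 -38.9  40. ]
```

```bash
python3 -m handwheel '[{"travel":[0,8,0],"roll":0},{"travel":[0,12,10],"roll":0},{"travel":[0,14,45],"roll":0},{"travel":[-20,17,60],"roll":0},{"travel":[-60,20,60],"roll":0},{"travel":[-101,20,60],"roll":0},{"travel":[-101,20,60],"roll":0}]'; python3 -m handwheel '[{"travel":[0,0,-10],"roll":0},{"travel":[0,0,-20],"roll":0},{"travel":[0,0,-20],"roll":0},{"travel":[0,0,-20],"roll":0},{"travel":[0,0,-20],"roll":0}]' 0.37; python3 - <<'E'
from h import *
import pickle
pickle.dump(cam('wrist'),open('w6.pkl','wb'))
cv2.imwrite('pics/w6.png',optics.read_camera('wrist')[:,:,::-1])
E
```

```text
t: 5.55
eef_pos: [411.3, 21.8, 65.4]
tcp_rot: [-0.038, 1.567, 3.07]
ft_force: [-0.4, -0.0, -1.1]
opening: 1.002
t: 6.05
eef_pos: [416.6, 20.9, 44.5]
tcp_rot: [0.228, 1.57, -2.947]
ft_force: [0.7, 0.1, -0.0]
opening: 0.639
```

View pics/w6.png

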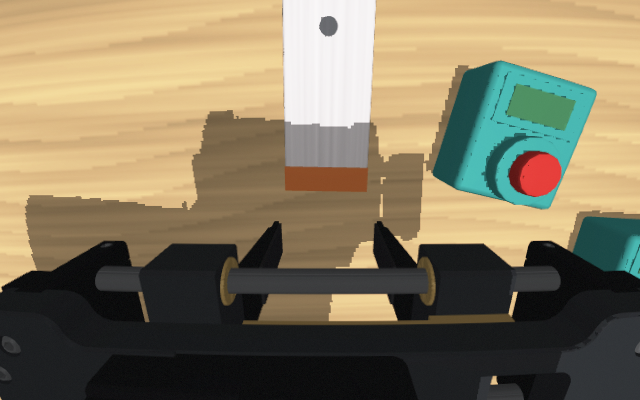

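```bash
python3 -m handwheel '[{"travel":[0,0,0],"roll":0},{"travel":[0,0,-15],"roll":0},{"travel":[0,0,-30],"roll":0},{"travel":[0,0,-39],"roll":0},{"travel":[0,0,-39],"roll":0}]' 0.37; python3 - <<'E'
from h import *
import pickle
p=pickle.load(open('w6.pkl','rb'))
print(at(p,285,190,14),at(p,368,191,14),at(p,283,20,14),at(p,375.5,20,14))
print(env.state()['eef_pos'],env.state()['opening'])
E
```

```text
t: 6.6
eef_pos: [415.9, 20.9, 4.9]
tcp_rot: [-0.015, 1.569, 3.092]
ft_force: [-0.8, -0.4, -0.1]
opening: 0.319
[441.7  50.8  14. ] [438.7 -10.6  14. ] [554.4  44.   14. ] [552.4 -15.3  14. ]
[415.92582011  20.88469306   4.94330613] 0.3194416301351179
```

```bash
python3 -m handwheel '[{"travel":[7,-0.3,0],"roll":0},{"travel":[14,-0.5,0],"roll":0},{"travel":[20,-0.7,0],"roll":0},{"travel":[26,-1,0],"roll":0},{"travel":[32,-1.2,0],"roll":0},{"travel":[38,-1.4,0],"roll":0},{"travel":[44,-1.6,0],"roll":0},{"travel":[44,-1.6,0],"roll":0}]'; python3 - <<'E'
from h import *
import pickle
pickle.dump(cam('wrist'),open('w7.pkl','wb'))
cv2.imwrite('pics/w7.png',optics.read_camera('wrist')[:,:,::-1])
E
```

```text
t: 7.4
eef_pos: [461.4, 19.2, 5.8]
tcp_rot: [3.023, 1.569, -0.152]
ft_force: [0.0, 0.3, -0.7]
opening: 0.316
```

View pics/w7.png

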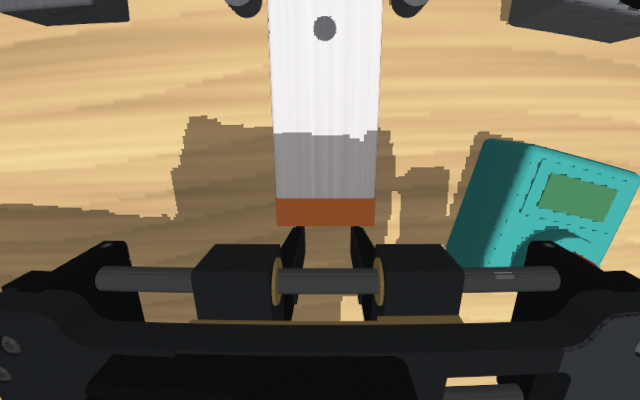

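```bash
python3 - <<'E'
from h import *
import pickle
p=pickle.load(open('w7.pkl','rb'))
print(at(p,276,226,14),at(p,375.5,226,14),at(p,268,10,14),at(p,383,10,14))
print('rails',at(p,262,5,18),at(p,392,5,18))
E
python3 -m handwheel '[{"travel":[6,-0.2,0],"roll":0},{"travel":[12,-0.4,0],"roll":0},{"travel":[18,-0.7,0],"roll":0},{"travel":[24,-0.9,0],"roll":0},{"travel":[30,-1.1,0],"roll":0},{"travel":[36,-1.3,0],"roll":0},{"travel":[42,-1.5,0],"roll":0},{"travel":[42,-1.5,0],"roll":0}]'; python3 - <<'E'
from h import *
import pickle
pickle.dump(cam('wrist'),open('w8.pkl','wb'))
cv2.imwrite('pics/w8.png',optics.read_camera('wrist')[:,:,::-1])
E
```

```text
[473.7  50.1  14. ] [471.5 -11.5  14. ] [592.6  44.8  14. ] [590.6 -14.5  14. ]
rails [593.7  46.9  18. ] [591.5 -18.2  18. ]
t: 8.25
eef_pos: [503.8, 17.6, 5.7]
tcp_rot: [3.048, 1.569, -0.127]
ft_force: [-0.4, 0.5, -0.1]
opening: 0.315
```

View pics/w8.png

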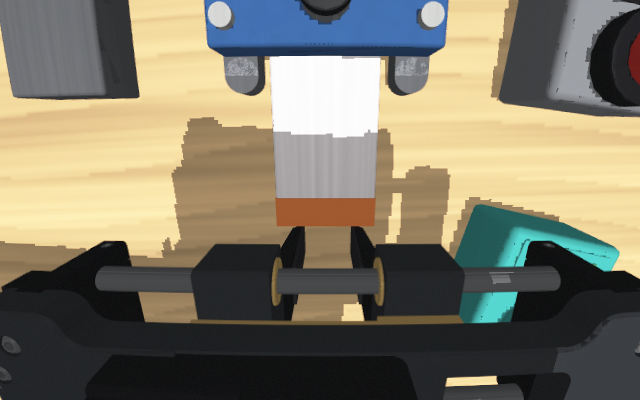

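```bash
python3 -m handwheel '[{"travel":[6,-0.2,0],"roll":0},{"travel":[12,-0.4,0],"roll":0},{"travel":[18,-0.7,0],"roll":0},{"travel":[21,-0.8,0],"roll":0},{"travel":[22,-0.8,0],"roll":0}]'; python3 -m handwheel '[{"travel":[1,0,0],"roll":0},{"travel":[1.5,0,0],"roll":0},{"travel":[1.5,0,0],"roll":0}]'
```

```text
t: 8.8
eef_pos: [524.5, 16.9, 5.6]
tcp_rot: [0.437, 1.57, -2.739]
ft_force: [-4.0, -1.0, 2.4]
opening: 0.315
t: 9.1
eef_pos: [525.9, 17.0, 5.7]
tcp_rot: [2.908, 1.57, -0.268]
ft_force: [-1.5, 0.6, 0.4]
opening: 0.314
```

```bash
for i in 1 2 3; do python3 -m handwheel '[{"travel":[0.5,0,0],"roll":0},{"travel":[1,0,0],"roll":0},{"travel":[1,0,0],"roll":0}]' | egrep 'eef|ft'; done
```

```text
eef_pos: [527.0, 17.0, 5.7]
ft_force: [-0.2, 0.4, -0.2]
eef_pos: [527.9, 16.9, 5.7]
ft_force: [-1.2, 0.2, -0.7]
eef_pos: [528.9, 17.0, 5.7]
ft_force: [-1.2, -0.1, -0.6]
```

```bash
python3 -m handwheel '[{"travel":[0.5,0,0],"roll":0},{"travel":[1,0,0],"roll":0},{"travel":[1,0,0],"roll":0}]' | egrep 'eef|ft';python3 -m handwheel '[{"travel":[0.5,0,0],"roll":0},{"travel":[1,0,0],"roll":0},{"travel":[1,0,0],"roll":0}]' | egrep 'eef|ft'; python3 - <<'E'
from h import *
import pickle
pickle.dump(cam('wrist'),open('w9.pkl','wb'))
cv2.imwrite('pics/w9.png',optics.read_camera('wrist')[:,:,::-1])
cv2.imwrite('pics/s9.png',optics.read_camera('scene')[:,:,::-1])
crop('pics/s9.png','pics/s9c.png',280,200,360,260,9)
E
```

```text
eef_pos: [529.5, 16.9, 5.6]
ft_force: [-4.1, 0.7, 1.0]
eef_pos: [529.5, 17.0, 5.6]
ft_force: [-8.5, -1.0, 4.6]
```

View pics/w9.png

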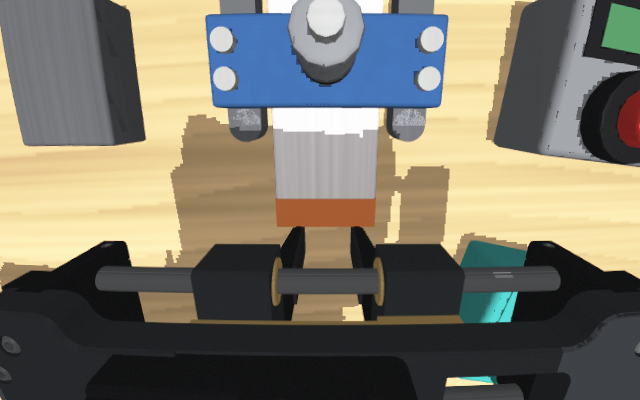

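View pics/s9c.png

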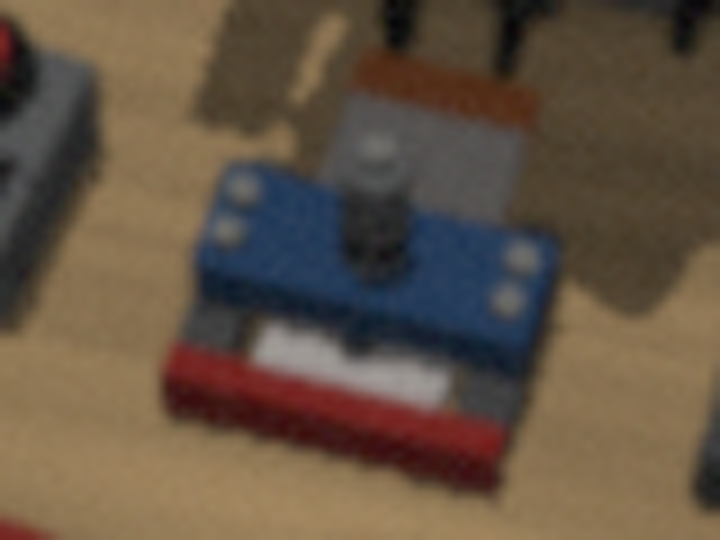

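Force rises while the tool stands still at x=529.5, which is the expected home position. A slightly firmer push will square the plate, then I back off.

```bash
python3 -m handwheel '[{"travel":[1,0,0],"roll":0},{"travel":[2,0,0],"roll":0},{"travel":[2,0,0],"roll":0},{"travel":[2,0,0],"roll":0}]' | egrep 'eef|ft';python3 -m handwheel '[{"travel":[-2,0,0],"roll":0},{"travel":[-5,0,0],"roll":0},{"travel":[-12,0,0],"roll":0},{"travel":[-20,0,5],"roll":0},{"travel":[-30,0,40],"roll":0},{"travel":[-30,0,80],"roll":0},{"travel":[-30,0,110],"roll":0},{"travel":[-30,0,130],"roll":0}]' 1; python3 - <<'E'
from h import *
import pickle
pickle.dump(cam('wrist'),open('w10.pkl','wb'))
cv2.imwrite('pics/w10.png',optics.read_camera('wrist')[:,:,::-1])
crop('pics/w10.png','pics/w10a.png',250,0,410,120,5)
crop('pics/w10.png','pics/w10b.png',380,0,540,120,5)
E
```

```text
eef_pos: [529.6, 17.0, 5.5]
ft_force: [-16.6, -2.1, 11.1]
t: 11.9
eef_pos: [502.9, 17.0, 138.2]
tcp_rot: [3.052, 1.568, -0.124]
ft_force: [-0.5, -0.8, -0.7]
opening: 0.002
```

View pics/w10.png

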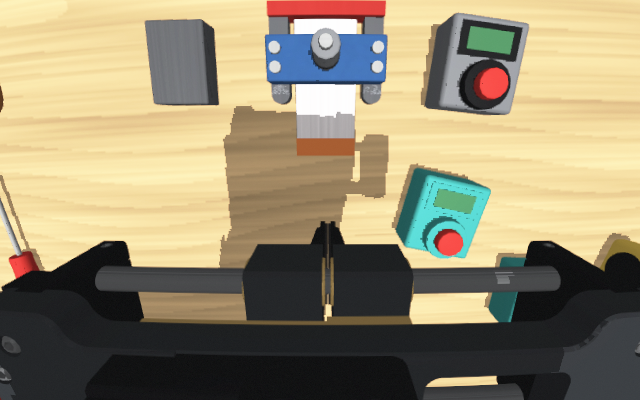

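```bash
python3 - <<'E'
from h import *
import pickle
from scipy.optimize import least_squares
p2=pickle.load(open('w2.pkl','rb'));p10=pickle.load(open('w10.pkl','rb'))
im=cv2.imread('pics/w10.png'); 
b,g,r=[im[...,i].astype(int) for i in range(3)]
m=(r>180)&(g<120)&(b<120); m[:, :460]=0; m[:,530:]=0; m[120:]=0
ys,xs=np.nonzero(m); print(xs.min(),xs.max(),ys.min(),ys.max(),xs.mean(),ys.mean())
obs=[(p2,437-.1,102.8-.4),(p10,491.5,82.5),(cam('scene'),276.6,204.3),(cam('side'),327.3,177.3)]
F=lambda X: np.concatenate([proj(p,X)[0]-[u,v] for p,u,v in obs])
s=least_squares(F,[602,-126,60]);print(s.x,s.fun.round(2))
s=least_squares(lambda X:F(X)[:4],[602,-126,60]);print(s.x,s.fun.round(2))
# plate rear
print('rear',at(p10,296,155,14),at(p10,354.5,155,14))
crop('pics/w10.png','pics/w10b.png',420,0,540,120,5)
E
```

```text
480 507 68 98 493.40875912408757 82.72700729927007
[ 603.09804936 -124.43768277   64.07059369] [-0.86 -0.34  0.37  0.44 -1.02 -0.02 -0.74 -0.08]
[ 603.69546457 -127.47264398   58.33115976] [-0.17 -0.6   0.12  0.4 ]
rear [541.6  47.8  14. ] [539.5 -13.6  14. ]
```

View pics/w10b.png

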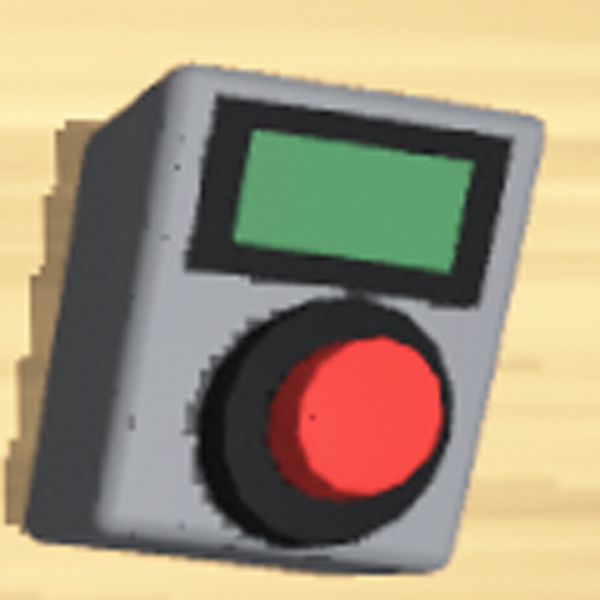

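View pics/w10a.png

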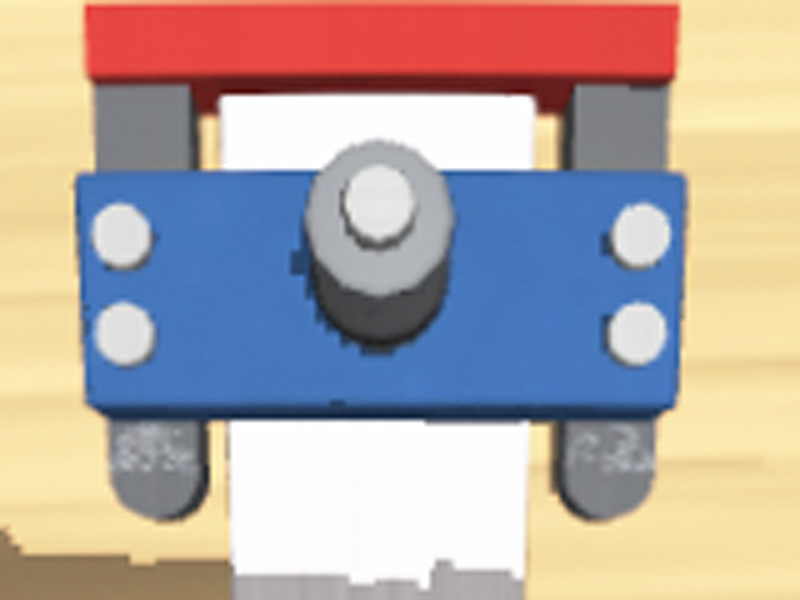

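```bash
python3 -m handwheel '[{"travel":[28,-40,0],"roll":0},{"travel":[56,-80,0],"roll":0},{"travel":[84,-120,0],"roll":0},{"travel":[100,-143,0],"roll":0},{"travel":[100,-143,-20],"roll":0},{"travel":[100,-143,-50],"roll":0},{"travel":[100,-143,-50],"roll":0},{"travel":[100,-143,-50],"roll":0}]'; python3 - <<'E'
from h import *
import pickle
p10=pickle.load(open('w10.pkl','rb'))
for z in (58,61,64): print(at(p10,494,83.2,z))
for n in('scene','side'):
    im=optics.read_camera(n); cv2.imwrite(f'pics/{n}11.png',im[:,:,::-1]); print(n,proj(cam(n),env.state()['eef_pos']),proj(cam(n),[603.5,-126,61]))
crop('pics/scene11.png','pics/s11c.png',230,150,330,250,5)
crop('pics/side11.png','pics/d11c.png',280,130,380,230,5)
cv2.imwrite('pics/m11.png',np.hstack([cv2.imread('pics/s11c.png'),cv2.imread('pics/d11c.png')])[:,:][::1])
cv2.imwrite('pics/m11.png',cv2.resize(cv2.imread('pics/m11.png'),(800,400)))
E
```

```text
t: 12.75
eef_pos: [602.6, -125.9, 85.8]
tcp_rot: [-0.197, 1.57, 2.911]
ft_force: [0.7, 0.4, 0.8]
opening: 0.004
[ 603.5 -129.8   58. ]
[ 603.2 -128.1   61. ]
[ 602.9 -126.3   64. ]
scene [[274.48518213 199.54183106]] [[275.0905809  204.90111166]]
side [[326.66209737 171.36017391]] [[326.70511635 177.73211681]]
```

View pics/m11.png

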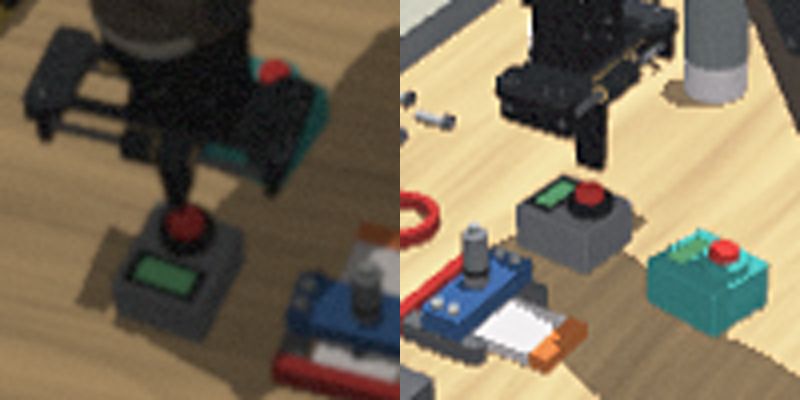

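```bash
python3 -m handwheel '[{"travel":[0,0,-10],"roll":0},{"travel":[0,0,-18],"roll":0},{"travel":[0,0,-20],"roll":0},{"travel":[0,0,-20],"roll":0}]' | egrep 'eef|ft'; for i in 1 2 3 ; do python3 -m handwheel '[{"travel":[0,0,-1],"roll":0},{"travel":[0,0,-2],"roll":0},{"travel":[0,0,-2],"roll":0}]' | egrep 'eef|ft'; done
```

```text
eef_pos: [602.7, -125.9, 65.4]
ft_force: [-0.4, 1.9, 2.4]
eef_pos: [602.7, -125.9, 63.7]
ft_force: [-1.3, 1.0, 3.4]
eef_pos: [602.7, -125.9, 61.6]
ft_force: [-3.3, 3.2, 4.0]
eef_pos: [602.8, -126.0, 61.1]
ft_force: [-6.8, 2.4, 19.2]
```

```bash
python3 -m handwheel '[{"travel":[0,0,-1],"roll":0},{"travel":[0,0,-1],"roll":0},{"travel":[0,0,-1],"roll":0}]' | egrep 'eef|ft'; python3 - <<'E'
from h import *
cv2.imwrite('pics/side12.png',optics.read_camera('side')[:,:,::-1])
crop('pics/side12.png','pics/d12c.png',290,150,370,210,9)
cv2.imwrite('pics/w12.png',optics.read_camera('wrist')[:,:,::-1])
E
python3 -m handwheel '[{"travel":[0,0,2],"roll":0},{"travel":[0,0,8],"roll":0},{"travel":[0,0,30],"roll":0},{"travel":[0,0,70],"roll":0},{"travel":[-30,0,110],"roll":0},{"travel":[-80,30,150],"roll":0},{"travel":[-110,50,150],"roll":0},{"travel":[-110,50,150],"roll":0}]'; python3 - <<'E'
from h import *
cv2.imwrite('pics/w13.png',optics.read_camera('wrist')[:,:,::-1])
E
```

```text
eef_pos: [602.9, -126.0, 60.9]
ft_force: [-10.3, 3.9, 27.3]
t: 15.35
eef_pos: [489.7, -74.3, 210.4]
tcp_rot: [2.743, 1.57, -0.432]
ft_force: [0.1, 0.3, 0.2]
opening: 0.006
```

View pics/d12c.png

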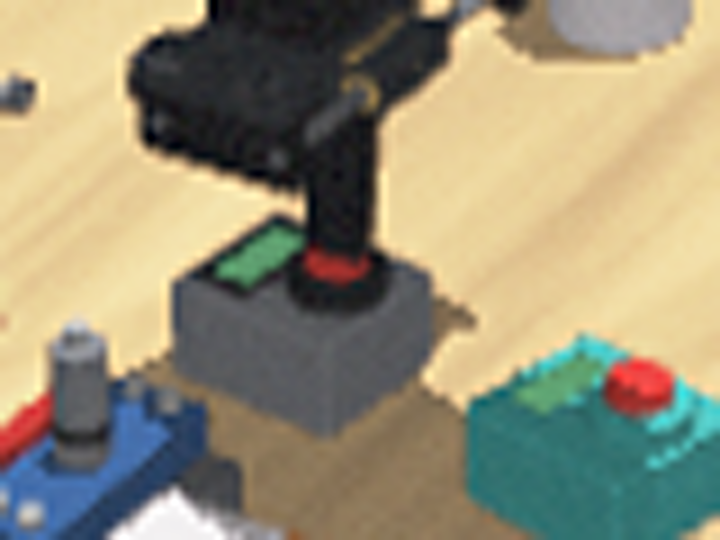

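View pics/w12.png

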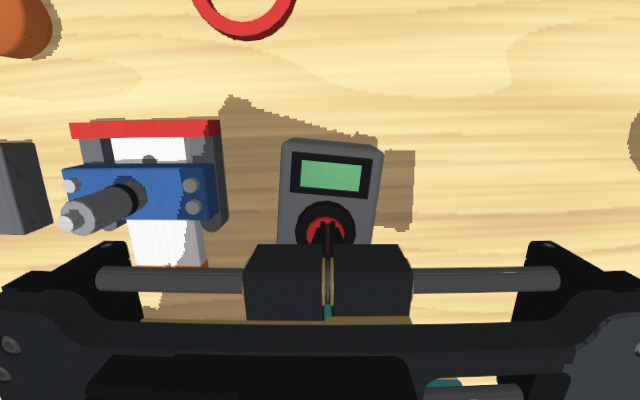

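View pics/w13.png

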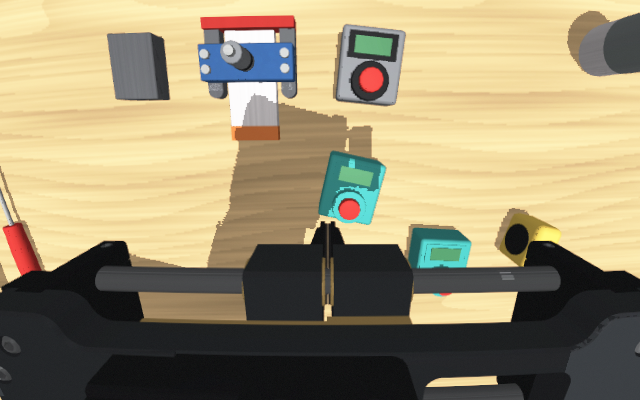

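```bash
python3 - <<'E'
from h import *
crop('pics/w13.png','pics/w13c.png',190,0,420,150,3.4)
cv2.imwrite('pics/scene14.png',optics.read_camera('scene')[:,:,::-1])
E
```

```text
(no output)
```

View pics/w13c.png

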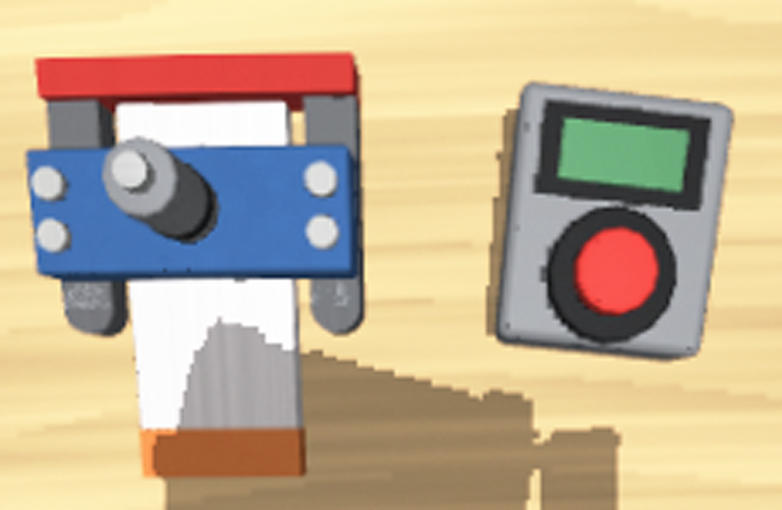

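View pics/scene14.png

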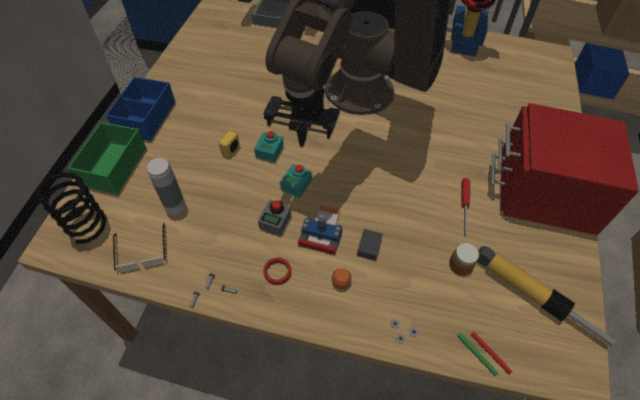

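The wrist crop shows the plate against the red stop and the button back up. In the scene view the other objects are where they started and the arm is clear.

```bash
python3 -c "
from cell import job
print(job.job_done())"
```

```text
the job is handed in; nothing more can be done
None
```

The plate is home against the red stop bar. I then pressed the zero button on the grey readout fully down and let it go, and handed the job in at about 15.4 s of the 72 s.

- **Plate:** I squared it up with one finger against its left side, then pushed it level from the orange end under the bridge. At the stop, the tool stood still at x = 529.5–529.6 mm while the force rose to about 17 N along x. After I backed off, the camera put the rear face at x ≈ 540.5 mm, against an expected home of about 539.7 mm. The last wrist picture, taken after the button press, shows the front edge still at the stop.
- **Button:** It bottomed out at tool height z ≈ 61 mm, peaking at 27 N. The side picture shows it pressed, and the picture after release shows it back up.
- **Other things on the bench:** The final scene picture shows nothing else visibly moved, and the arm was clear of everything.
- **Disagreement:** The cameras put the button top at 58–64 mm, but the force readings suggest it is nearer 67 mm. I relied on force for the press, so this had no effect on it.

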